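# Find the hub that a radius leaf fits, by feel

## Robot

A 6-joint arm with a two-finger parallel gripper is mounted at the origin on the work surface. World frame = base frame: x ahead of the robot, y to its left, z up, the work surface at z = 0. Lengths are in mm, angles in rad, forces in N, time in s.
With the tool pointing down it reaches from about 275 to 825 mm from the base axis. Payload 5.2 kg.
Tool frame: the origin (TCP) lies midway between the tips of the shut fingers; the grasp point (between the pads) lies 19 mm behind it; z points along the fingers, y is the line along which they close (so a half turn about z gives the same grasp; the last joint's range is limited). The gripper opens to 93 mm and grips with 3 to 60 N. Pads are 15 mm wide; open, the fingers measure 128 mm over their backs; the gripper's body (75 mm by 188 mm) begins 65 mm behind the grasp point.
Start: joints at [-1.313, 0.259, 1.535, -0, 1.348, -0.203], TCP at [244.586, -492.628, 218.653] pointing down, gripper open.
Joint ranges: [-3.14, 3.14], [-0.91, 2.08], [0.19, 2.58], [-1.22, 4.36], [0.22, 2.71], [-3.12, 3.12]. Speed limits (rad/s): [2.57, 2.57, 3.14, 3.14, 3.14, 3.14].

## Interface

Orientations are given as a unit quaternion [w, x, y, z].
In Python, from rig import arm, imaging gives the robot as it stands. The module is installed in compiled form; this text tells all that it offers.
- The arm moves only by the tool apply_moves, never from a script. Its argument "moves" is a list of rows, each a list of 2 entries, a list of its own where there are three numbers: the shift along the tool's x, y, z in m, then the turn about the tool's z in degrees. In form: [[[tx, ty, tz], roll], ...]. A call has 1 to 10 rows; each row shifts and turns the commanded pose from where the row before left it, along the tool's axes as they then stand; what a row does not reach is not made up. A row lasts 1/8 s, in which the tool goes at most 62.5 mm and 10.7 degrees, less where a joint would pass 70% of its speed; a pose out of reach is approached as far as the arm can. A call with a gripper value outside its range is refused whole. "claw" is the opening, from -1 (shut) to 1 (fully open), set as the call begins (left out, the last holds). The fingers move at their own pace and stop on an object; "force" is the grip in N (left out, the last holds). Time passes only in rows, so rows that do not move let the fingers close. It gives the time, the measured TCP pose, the force, the opening and the grip force at its end, in the units of the state.
- arm.state(): the state, without advancing time (a new reading comes with each control period).
- imaging.camera(name): name is "scene" or "top" or "wrist"; returns the picture (420x560x3 uint8, red, green, blue); there is no depth.
- imaging.camera_model(name): a dict with "mtx" (3x3 intrinsics, pixels), "k1" (the pictures are not rectified: a ray, as slopes to the right and down, at radius r is drawn at 1 + k1 r^2 times it, then the intrinsics apply), "R" (3x3) and "t" (3): a world point X has camera coordinates R X + t. Camera axes: x right, y down, z forward; pixel columns grow to the right and rows downward; lengths in mm; the calibration is good to about 2 mm. A picture is of the moment at which its call begins: read the wrist's pose just before it. camera_model takes no time and is no camera call; for the wrist camera it gives the pose at the moment of the call.
- arm.hand_in(): hands the job in; it is judged then, once.
The state is a dict: "time": time; "joint_positions": joint angles; "joint_velocities": joint speeds; "effort": joint torques, N m; "ee_pos": TCP position; "orientation": TCP orientation; "wrist_force": force on the tool from outside, world axes, zero at the start; "moment": the same for the moment, N m; "width": finger opening in mm; "gripper_force": force on a finger pad.
Only numpy, scipy, OpenCV 4.12 (cv2) and the standard library are available. Lean on these libraries where they do the work, as an engineer would, in place of code of your own. Each camera call takes 0.05 s, during which the arm holds its last target. There are 200 camera calls.

## Task

Take the concave radius leaf with the blue grip from its tray, lift it clear and try it square and centred across the top of the rims of the three hubs, gently, until you find the hub on which it neither perches high nor rocks. On that hub push it straight down, fully home, with about 8 newtons for half a second, and then leave it sitting there upright and let go. Never load a hub with more than 30 newtons, and leave the yellow convex leaves and the ring gauge undisturbed.

Things in the scene. Friction and masses are not known exactly. Their poses are not given: they have to be found in the camera images.
- leaf_grip (a point): centre of the blue upright grip (22 x 22 mm, 44 mm tall: 22 mm above and below this point) of the concave leaf, a steel arch 83 mm long along x, 28 mm thick along y, 67 mm tall, 0.11 to 0.23 kg, standing on two feet in the tray. 45.5 mm above the feet, 34 mm above the arch's crown. z up; y is the axis of the concave curve: lay it along the hub's y, either way round
- leaf_crown (a point): top of the leaf's concave curve, mid thickness, 11.5 mm above the feet, 34 mm below leaf_grip, same axes. Curve: radius 30 mm, 52 degrees to either side; lips 24 mm to the sides and 11.5 mm below. Fit: crown touches the rim top, no shift along x. Set down 1 mm off along x, one lip lands early and the leaf stays over 1 mm high until it is moved the way the rim pushes it
- hub_a: one of three look-alike steel hubs, each rigidly (stiff: land slowly) fixed in a grey V-block on a base plate (90 x 50 mm): a level cylinder, 40 mm long, axis along this body's y. Origin on the table below its middle, z up; rim top 100 mm above it. The rim radii are 24, 30 and 38 mm, one each; which hub has which is not told by its name
- hub_b: one of three look-alike steel hubs, each rigidly (stiff: land slowly) fixed in a grey V-block on a base plate (90 x 50 mm): a level cylinder, 40 mm long, axis along this body's y. Origin on the table below its middle, z up; rim top 100 mm above it. The rim radii are 24, 30 and 38 mm, one each; which hub has which is not told by its name
- hub_c: one of three look-alike steel hubs, each rigidly (stiff: land slowly) fixed in a grey V-block on a base plate (90 x 50 mm): a level cylinder, 40 mm long, axis along this body's y. Origin on the table below its middle, z up; rim top 100 mm above it. The rim radii are 24, 30 and 38 mm, one each; which hub has which is not told by its name
- lip_1_edge (a point): lower edge of the leaf's curve at its -x end, level with the feet, mid thickness. On the hub of 38 mm radius both lips perch and the centred crown stays about 3 mm above the rim top
- lip_2_edge (a point): lower edge of the leaf's curve at its +x end, level with the feet, mid thickness. On the hub of 24 mm radius the crown reaches the rim top, but the lips stay clear: under a light load the leaf can be shifted or rocked 1.5 to 4 mm either way along x; on the fitting hub under 0.5 mm
- tray: fixed flat wooden tray, 120 x 270 mm, 10 mm thick, origin under its centre; the leaf stands towards its -y end, the two yellow convex leaves towards its +y end
- convex_small_mid (a point): low yellow-footed convex leaf (66 x 24 mm, about 35 mm tall), standing in the tray, 15 mm above its underside: leave alone
- convex_large_mid (a point): low yellow-footed convex leaf (66 x 24 mm, about 45 mm tall), standing in the tray, 15 mm above its underside: leave alone
- ring_gauge: steel ring 60 mm across, 22 mm high, lying on the table, origin under its centre: leave alone
Not all that is in view belongs to the job. Leave any green look-alike of the part that bears leaf_grip alone. What is shaped like the hub_b but green is not meant.

How it is judged:
By the outcome, as a careful person would: the job done as asked, in the order asked, and still so for the second after the job is handed in, with the robot touching nothing.
It also fails if it takes over 64 s, if anything falls off the work surface, if the arm or the gripper's body presses on something with over 40 N, if the wrist force passes 120 N, or if a joint passes its speed limit or range.

## Working session

There is one attempt and no reset: what is moved stays moved. The work goes in short steps, Python scripts to look and compute and a tool call to move; the robot and the scene stay as the last step left them, time stands still between calls to the robot, and variables do not carry over. Pictures are saved under pics/ and viewed, at most 10 in all, crops included, and the job is handed in when it is done.

Besides the shell and the picture viewer there is one more tool, called after "Call:" as a command line: name --argument value ..., lists and objects as JSON in quotes. apply_moves: Moves the arm, as the interface text tells. Its arguments: {"type":"object","properties":{"moves":{"type":"array","items":{"type":"array"}},"claw":{"type":"number"},"force":{"type":"number"}},"required":["moves"]}

```bash
mkdir -p pics; cat > h.py <<'E'
import numpy as np, cv2
from rig import arm, imaging
def snap(n,f):
    m=imaging.camera_model(n); im=imaging.camera(n); cv2.imwrite(f'pics/{f}.png',im[:,:,::-1]); return im,m
def ray(m,u,v):
    K=np.array(m['mtx']);R=np.array(m['R']);t=np.array(m['t'])
    d=np.array([(u-K[0,2])/K[0,0],(v-K[1,2])/K[1,1]]);p=d.copy()
    for _ in range(20): p=d/(1+m['k1']*(p@p))
    return -R.T@t, R.T@np.array([p[0],p[1],1])
def atz(m,u,v,z):
    c,d=ray(m,u,v); return c+d*(z-c[2])/d[2]
def proj(m,X):
    K=np.array(m['mtx']);c=np.array(m['R'])@np.array(X,float)+np.array(m['t']);p=c[:2]/c[2];p=p*(1+m['k1']*(p@p))
    return K[0,0]*p[0]+K[0,2],K[1,1]*p[1]+K[1,2]
E
python3 - <<'E'
from h import *
print(arm.state())
a,m=snap('top','top0');b,m2=snap('scene','scene0')
for q in(m,m2): print(q)
E
```

```text
{'time': 0.0, 'joint_positions': array([-1.31285853e+00,  2.59306735e-01,  1.53607830e+00, -6.26973324e-06,
        1.34796004e+00, -2.02835529e-01]), 'joint_velocities': array([ 8.65596093e-04,  1.19618300e-03, -7.92124725e-04,  1.47131370e-04,
       -5.83236192e-04,  3.01432819e-05]), 'effort': array([-5.81063159e-04, -4.37309468e+01, -2.84000874e+01,  7.18793040e-02,
        4.11515369e-02, -1.25287870e-04]), 'ee_pos': array([ 244.4151085 , -492.11278142,  217.83912419]), 'orientation': array([-8.75793040e-04,  9.73577639e-01,  2.28354577e-01, -2.71931066e-05]), 'wrist_force': array([ 0.17046382, -0.83697684, -1.29738275]), 'moment': array([-0.02865167,  0.0354449 ,  0.02220907]), 'gripper_force': 0.0, 'width': 92.90794206022944}
{'mtx': array([[461.63909109,   0.        , 279.95393693],
       [  0.        , 461.63909109, 200.99348342],
       [  0.        ,   0.        ,   1.        ]]), 'k1': -0.1039126473938808, 'R': array([[ 0.02147336, -0.99961626,  0.01749936],
       [-0.99301531, -0.02335615, -0.1156507 ],
       [ 0.11601503, -0.01489372, -0.99313579]]), 't': array([ 48.12735029, 510.48276702, 923.55803729])}
{'mtx': array([[395.76138094,   0.        , 275.96542908],
       [  0.        , 395.76138094, 215.79120315],
       [  0.        ,   0.        ,   1.        ]]), 'k1': -0.07963480313104866, 'R': array([[-0.29791627,  0.95459022, -0.00184624],
       [ 0.82599718,  0.25681345, -0.50177238],
       [-0.47851287, -0.15101114, -0.86499773]]), 't': array([  90.20570607, -385.64922654, 1030.69148547])}
```

View pics/top0.png

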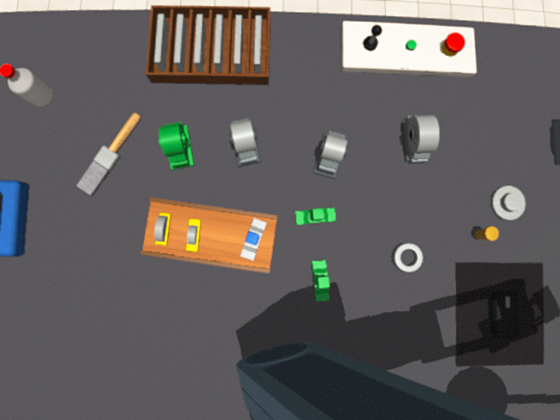

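View pics/scene0.png

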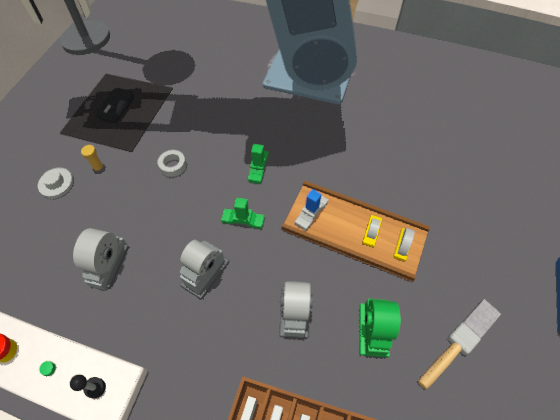

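The blue-gripped leaf is at top (252,239) and scene (313,203). The green look-alikes at top (317,216) and (320,280) are not meant. The steel hubs are at top (244,138), (332,152) and (422,137), and the green one at (175,145) is not meant. I'll confirm this in an enlarged crop.

```bash
python3 - <<'E'
import cv2,numpy as np
a=cv2.imread('pics/top0.png');b=cv2.imread('pics/scene0.png')
f=lambda im,x,y,w,h,W,H:cv2.resize(im[y:y+h,x:x+w],(W,H),interpolation=cv2.INTER_CUBIC)
A=f(a,220,100,230,80,800,278)   # x3.478
B=np.hstack([f(a,232,208,50,60,265,318),f(b,70,220,130,78,530,318)[:, :535]])
B=cv2.resize(B,(800,318))
cv2.imwrite('pics/crop1.png',np.vstack([A,B]))
C=np.vstack([f(b,165,225,160,120,800,600)]);cv2.imwrite('pics/crop2.png',C)
E
```

```text
(no output)
```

View pics/crop1.png

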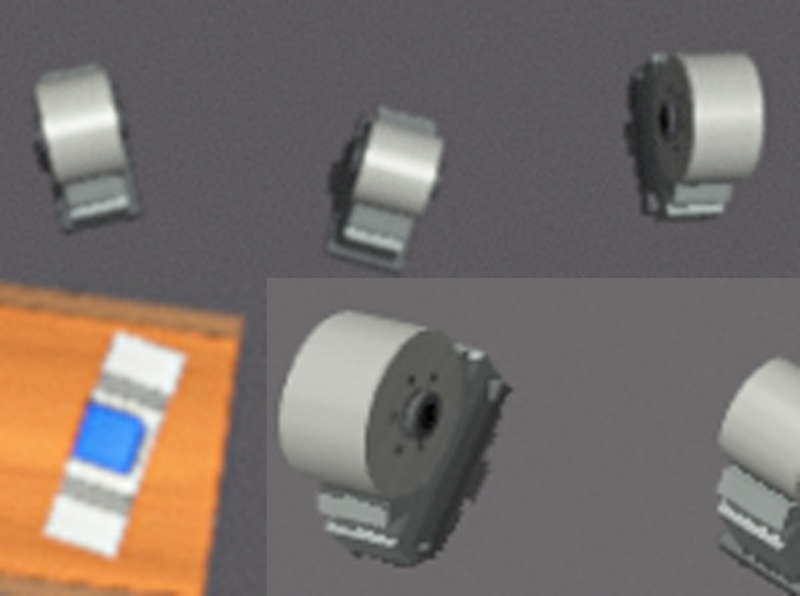

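View pics/crop2.png

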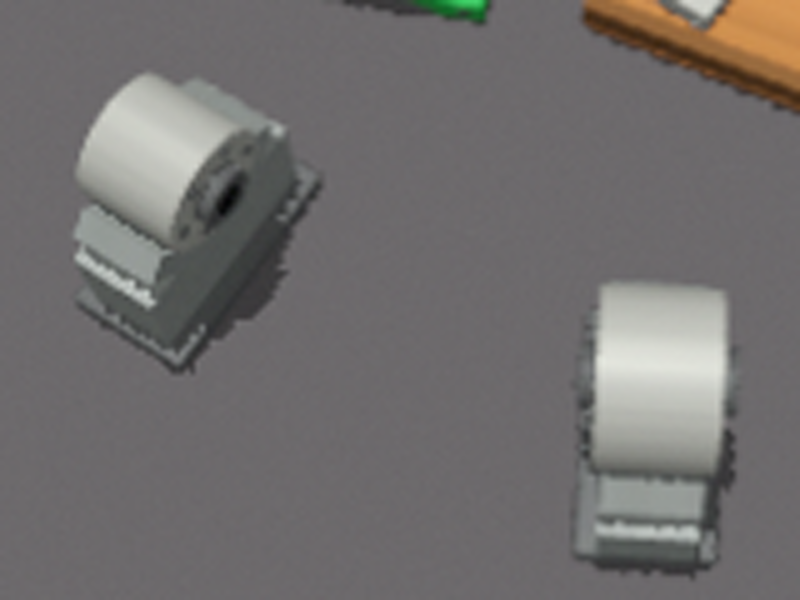

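Confirmed: the blue-gripped steel leaf is in the tray at top (252,238), and the three grey hubs show different sizes. The hub at top (244,138) looks medium (30), (332,152) smallest (24) and (422,137) largest (38). I'll get coarse positions next, then use the wrist camera.

```bash
cat >> h.py <<'E'
def blue(im):
    h=cv2.cvtColor(im,cv2.COLOR_RGB2HSV); return ((h[...,0]>100)&(h[...,0]<130)&(h[...,1]>130)&(h[...,2]>60)).astype(np.uint8)
def blob(mask,u,v,r=40):
    n,l,s,c=cv2.connectedComponentsWithStats(mask)
    return min([(np.hypot(*(c[i]-[u,v])),s[i].tolist(),c[i]) for i in range(1,n) if s[i][4]>15],key=lambda q:q[0])
E
python3 - <<'E'
from h import *
a=cv2.imread('pics/top0.png')[:,:,::-1];b=cv2.imread('pics/scene0.png')[:,:,::-1]
m=imaging.camera_model('top');m2=imaging.camera_model('scene')
print(blob(blue(a),252,239),blob(blue(b),313,203))
print('griptop top',atz(m,252.6,238.2,77.5))
# triangulate blob centroids
c1,d1=ray(m,*blob(blue(a),252,239)[2]);c2,d2=ray(m2,*blob(blue(b),313,203)[2])
s=np.linalg.lstsq(np.c_[d1,-d2],c2-c1,rcond=None)[0];print('tri',c1+d1*s[0],c2+d2*s[1])
g=lambda x,y:(232+x/1.006/5.3,208+(y-278)/5.3)
P=[atz(m,*g(*p),30) for p in[(118,333),(187,353),(117,556),(45,535)]]
print('leaf corners',np.round(P,1));e=(P[0]+P[1]-P[2]-P[3])/2;print('len',np.linalg.norm(e),'yaw x',np.degrees(np.arctan2(e[1],e[0])),np.mean(P,0))
k=lambda x,y:(220+x/3.478,100+y/3.478)
for n,q in dict(L=[(40,78),(100,68),(125,168),(60,183),(80,127)],M=[(372,125),(440,140),(422,213),(355,190),(403,165)],R=[(690,55),(752,55),(745,180),(690,178),(722,115)]).items():
    P=[atz(m,*k(*p),90) for p in q[:4]];e=(P[0]+P[1]-P[2]-P[3])/2;print(n,'top',atz(m,*k(*q[4]),100),'yaw',np.degrees(np.arctan2(e[1],e[0])),np.linalg.norm(e))
print(imaging.camera_model('wrist'));s=arm.state();print(s['ee_pos'],s['orientation'])
E
```

```text
(np.float64(1.073754416644176), [246, 232, 13, 13, 113], array([252.07964602, 237.92920354])) (np.float64(2.482713013949546), [306, 189, 15, 24, 243], array([312.9218107 , 200.51851852]))
griptop top [429.71814477 111.82840092  77.5       ]
tri [430.92416135 113.72649953  57.39989137] [430.8256144  114.24224637  57.41887445]
leaf corners [[472.  111.8  30. ]
 [464.9  85.1  30. ]
 [386.2 109.9  30. ]
 [393.6 137.6  30. ]]
len 82.51224448339478 yaw x -17.83994939584007 [429.18259653 111.09158975  30.        ]
L top [625.44610717 135.17829986 100.        ] yaw 13.92373205862771 61.037667882560825
M top [608.42912726 -45.86672603 100.        ] yaw -13.628163799069162 41.39336305251489
R top [ 643.30283702 -228.82365816  100.        ] yaw -3.1115931118787796 73.76818497704424
{'mtx': array([[303.48124212,   0.        , 280.13279104],
       [  0.        , 303.48124212, 206.14163411],
       [  0.        ,   0.        ,   1.        ]]), 'k1': 0.022408939267010496, 'R': array([[ 0.44478983, -0.89563442, -0.00099529],
       [-0.86112754, -0.427958  ,  0.27442908],
       [-0.24621407, -0.12120619, -0.96160683]]), 't': array([-548.68940329,  -31.62507899,  389.3236388 ])}
[ 244.4516665  -492.13470205  217.92033956] [-8.09540345e-04  9.73575424e-01  2.28364265e-01 -3.21135747e-05]
```

Call:
apply_moves --moves '[[[0,0,0],-9.2],[[0,0,0],-9.2],[[0,0,0],-9.2],[[0,0,0],-9.2],[[0,0,0],-9.0],[[0.045,0,0],0],[[0.045,0,0],0],[[0.045,0,0],0],[[0.045,0,0],0],[[0.045,0,0],0]]' --claw 0.2 --force 20

```text
time: 1.35
ee_pos: [313.5, -276.8, 218.4]
orientation: [-0.0, 0.808, 0.589, 0.0]
wrist_force: [0.4, -0.5, 0.8]
width: 56.2
gripper_force: 0.0
```

Call:
apply_moves --moves '[[[0.045,0,0],0],[[0.045,0,0],0],[[0.045,0,0],0],[[0.045,0,0],0],[[0.045,0,0],0],[[0.045,0,0],0],[[0.045,0,0],0],[[0.045,0,0],0],[[0.045,-0.008,0],0],[[0,0,0],0]]'

```text
time: 2.6
ee_pos: [429.2, 112.2, 218.2]
orientation: [-0.001, 0.807, 0.591, -0.0]
wrist_force: [-0.1, -0.7, 0.8]
width: 55.8
gripper_force: 0.0
```

```bash
python3 - <<'E'
from h import *
s=arm.state();print(s['time'],s['ee_pos'],s['orientation'],s['width'],s['wrist_force'])
im,m=snap('wrist','w1')
print(proj(m,[430,112,77.5]),blob(blue(im),*proj(m,[430,112,77.5])))
E
```

```text
2.6 [429.15504131 112.15227003 218.22938483] [-5.30045817e-04  8.06574320e-01  5.91132426e-01 -2.00479893e-04] 55.81996092897636 [-0.06380078 -0.74626596  0.75790581]
(np.float64(281.4236640003282), np.float64(196.40130600101253)) (np.float64(5.897469907194225), [272, 179, 20, 24, 441], array([281.27664399, 190.50566893]))
```

View pics/w1.png

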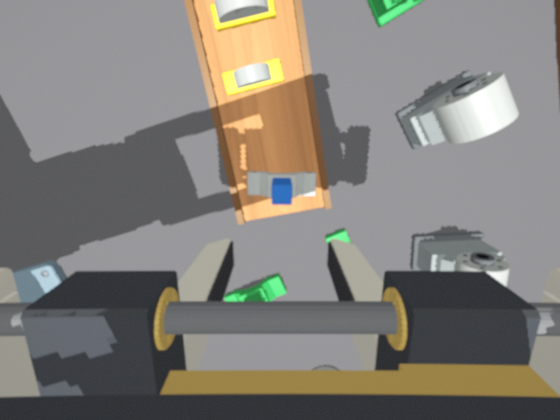

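Wrist view: the blue grip is at (281,190) with the leaf level in the picture, and the fingers at the bottom straddle it. At the right (475,105) is the first hub. I'll fit the grip box by its outline.

```bash
cat >> h.py <<'E'
from scipy.optimize import minimize
def hullmask(m,pts,shape,S=4):
    p=np.array([proj(m,q) for q in pts]);h=cv2.convexHull(((p+.5)*S*16).astype(np.int32))
    M=np.zeros((shape[0]*S,shape[1]*S),np.uint8);cv2.fillConvexPoly(M,h,1,shift=4);return M
def fit(model,views,x0,step):
    def cost(x):
        c=0
        for m,mask,(u0,v0,u1,v1) in views:
            M=hullmask(m,model(x),mask.shape);a=cv2.resize(mask[v0:v1,u0:u1],None,fx=4,fy=4,interpolation=cv2.INTER_NEAREST);b=M[v0*4:v1*4,u0*4:u1*4]
            c+=1-(a&b).sum()/max(1,(a|b).sum())
        return c/len(views)
    sx=np.vstack([x0]+[np.array(x0)+np.eye(len(x0))[i]*step[i] for i in range(len(x0))])
    r=minimize(cost,x0,method='Nelder-Mead',options=dict(initial_simplex=sx,xatol=.02,fatol=1e-4));return r.x,r.fun
def rz(a): a=np.radians(a);return np.array([[np.cos(a),-np.sin(a)],[np.sin(a),np.cos(a)]])
def box(x,w,z0,z1):
    return [[*(rz(x[2])@[i*w/2,j*w/2]+x[:2]),z] for i in(-1,1) for j in(-1,1) for z in(z0,z1)]
def cyl(x,R,zc,L=40):
    t=np.linspace(0,2*np.pi,48);return [[*(rz(x[2])@[R*np.cos(a),s*L/2]+x[:2]),zc+R*np.sin(a)] for a in t for s in(-1,1)]
E
python3 - <<'E'
from h import *
L=lambda f:cv2.imread(f'pics/{f}.png')[:,:,::-1].copy()
w=L('w1');m=imaging.camera_model('wrist')
V=[(m,blue(w),(250,160,310,220))]
T=(imaging.camera_model('top'),blue(L('top0')),(235,220,270,255))
S=(imaging.camera_model('scene'),blue(L('scene0')),(295,180,330,220))
for v in(V,[T],[S],V+[T,S]): print(fit(lambda x:box(x,22,33.5,77.5),v,[430,112,-17.8],[3,3,5]))
# leaf edges in wrist: sharpen yaw with arch steel mask printed
hsv=cv2.cvtColor(w,cv2.COLOR_RGB2HSV)
for c in[(252,170),(316,170),(318,196),(250,198),(260,180)]: print(c,hsv[c[1],c[0]])
E
```

```text
(array([430.56969045, 112.70854207, -17.81925749]), np.float64(0.2696408239312701))
(array([431.01641925, 113.58911026, -19.97727172]), np.float64(0.22035360068995258))
(array([430.0029712 , 114.06503601,  -2.04424171]), np.float64(0.1581252737625931))
(array([430.80741211, 113.9323897 , -16.14286497]), np.float64(0.23397139933840336))
(252, 170) [ 13 109 168]
(316, 170) [ 14 133 176]
(318, 196) [ 17 117 255]
(250, 198) [ 13 134 165]
(260, 180) [ 60   6 166]
```

Call:
apply_moves --moves '[[[0.0015,0.001,0.04],0],[[0,0,0.04],0],[[0,0,0.04],0],[[0,0,0.03],0],[[0,0,0.019],0],[[0,0,0.01],0],[[0,0,0],0]]'

```text
time: 3.52
ee_pos: [430.7, 110.0, 39.4]
orientation: [-0.0, 0.808, 0.589, -0.001]
wrist_force: [-0.1, -0.6, 0.1]
width: 56.0
gripper_force: 0.0
```

Call:
apply_moves --moves '[[[0,0,0],0],[[0,0,0],0],[[0,0,0],0],[[0,0,0],0],[[0,0,0],0],[[0,0,0],0]]' --claw -1 --force 25

```text
time: 4.28
ee_pos: [431.0, 110.8, 39.9]
orientation: [0.0, 0.808, 0.589, 0.0]
wrist_force: [-0.4, -0.0, 3.3]
width: 22.2
gripper_force: 25.0
```

Call:
apply_moves --moves '[[[0,0,-0.01],0],[[0,0,-0.03],0],[[0,0,-0.045],0],[[0,0,-0.045],0],[[0,0,-0.045],0],[[0,0,-0.015],0],[[0,0,0],-10.4],[[0,0,0],-10.5],[[0,0,0],-10.5],[[0,0,0],0]]'

```text
time: 5.52
ee_pos: [430.2, 110.8, 228.5]
orientation: [-0.001, 0.619, 0.785, -0.001]
wrist_force: [0.1, -1.2, -2.3]
width: 21.8
gripper_force: 25.0
```

Call:
apply_moves --moves '[[[-0.02,0.038,0],0],[[-0.02,0.038,0],0],[[-0.02,0.038,0],0],[[-0.02,0.038,0],0],[[-0.02,0.038,0],0],[[0,0,0],0],[[0,0,0],0]]'

```text
time: 6.4
ee_pos: [638.2, 58.4, 228.3]
orientation: [-0.001, 0.619, 0.785, -0.001]
wrist_force: [0.4, -0.2, -1.7]
width: 21.8
gripper_force: 25.0
```

```bash
python3 - <<'E'
from h import *
s=arm.state();print(s['time'],s['ee_pos'],s['orientation'],s['width'],s['wrist_force'])
im,m=snap('wrist','w2');np.save('w2m',[m],allow_pickle=True)
print(proj(m,[625,135,100]))
E
```

```text
6.4 [638.15829867  58.42410814 228.33956883] [-1.25769631e-03  6.19330341e-01  7.85129165e-01 -7.35249250e-04] 21.81690362966846 [ 0.37070559 -0.19983859 -1.74531614]
(np.float64(285.97175683430675), np.float64(118.73623799166451))
```

View pics/w2.png

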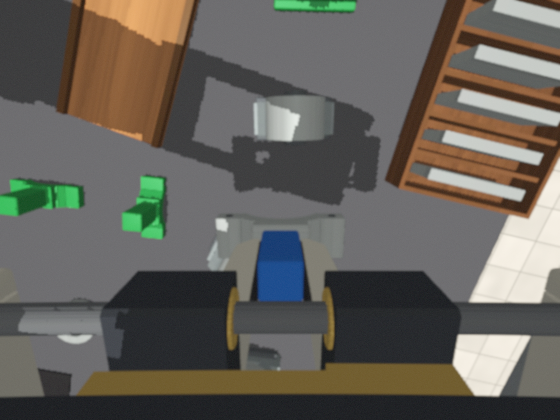

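Wrist view: the leaf is held upright, with its ends at (218,220) and (342,220). The hub sits ahead at about (270–330, 97–140). I'll fit the hub pose.

```bash
python3 - <<'E'
from h import *
w=cv2.imread('pics/w2.png');g=cv2.cvtColor(w,cv2.COLOR_BGR2GRAY)
for v in(100,106,112,118,124,130,136): print(v,g[v,250:338:1].tolist())
for u in(280,290,300,310,318): print(u,g[88:148,u].tolist())
cv2.imwrite('pics/c3.png',cv2.resize(w[85:150,245:340],(760,520),interpolation=cv2.INTER_NEAREST))
E
```

```text
100 [112, 113, 110, 112, 110, 114, 120, 133, 138, 138, 137, 135, 136, 136, 134, 126, 116, 112, 110, 110, 112, 110, 112, 114, 115, 116, 117, 116, 118, 119, 118, 119, 121, 121, 123, 123, 124, 126, 126, 126, 129, 128, 129, 130, 130, 132, 133, 132, 132, 130, 129, 128, 126, 126, 126, 126, 124, 125, 125, 121, 122, 120, 119, 120, 119, 118, 115, 116, 113, 112, 114, 110, 107, 106, 99, 86, 77, 72, 73, 69, 67, 66, 65, 63, 63, 69, 85, 97]
106 [113, 112, 121, 152, 183, 197, 191, 175, 160, 156, 155, 156, 157, 155, 150, 144, 140, 148, 157, 162, 166, 168, 171, 168, 165, 163, 162, 154, 144, 137, 132, 124, 122, 122, 123, 123, 123, 125, 126, 126, 126, 128, 128, 129, 129, 132, 130, 131, 131, 129, 127, 128, 128, 128, 125, 123, 123, 125, 122, 122, 121, 120, 120, 121, 120, 117, 115, 115, 114, 114, 110, 110, 107, 105, 102, 99, 98, 98, 97, 97, 98, 103, 103, 100, 82, 67, 64, 64]
112 [112, 110, 118, 144, 180, 198, 195, 178, 163, 158, 158, 158, 156, 157, 151, 145, 142, 147, 154, 163, 167, 173, 175, 180, 183, 184, 186, 190, 191, 192, 193, 194, 195, 198, 202, 206, 210, 214, 214, 207, 188, 167, 160, 158, 151, 139,
[... 2687 characters left out ...]
 127, 127, 127, 126, 128, 127, 127, 127, 128, 128, 127, 127, 126, 128, 126, 122, 104, 77, 65, 61, 61, 62, 63, 64]
310 [113, 113, 112, 104, 86, 69, 72, 90, 110, 119, 121, 121, 122, 121, 123, 121, 121, 122, 121, 121, 121, 122, 121, 120, 121, 121, 120, 121, 121, 119, 121, 121, 121, 121, 120, 120, 121, 119, 121, 121, 120, 121, 120, 121, 120, 121, 120, 121, 120, 120, 119, 112, 95, 73, 63, 65, 64, 64, 62, 63]
318 [113, 113, 111, 112, 111, 105, 89, 86, 101, 112, 114, 114, 113, 115, 116, 116, 112, 114, 114, 114, 115, 114, 116, 114, 115, 116, 115, 114, 113, 113, 113, 112, 113, 114, 112, 114, 114, 114, 112, 115, 114, 112, 115, 113, 112, 113, 113, 113, 115, 114, 109, 98, 79, 67, 64, 65, 65, 62, 62, 65]
```

View pics/c3.png

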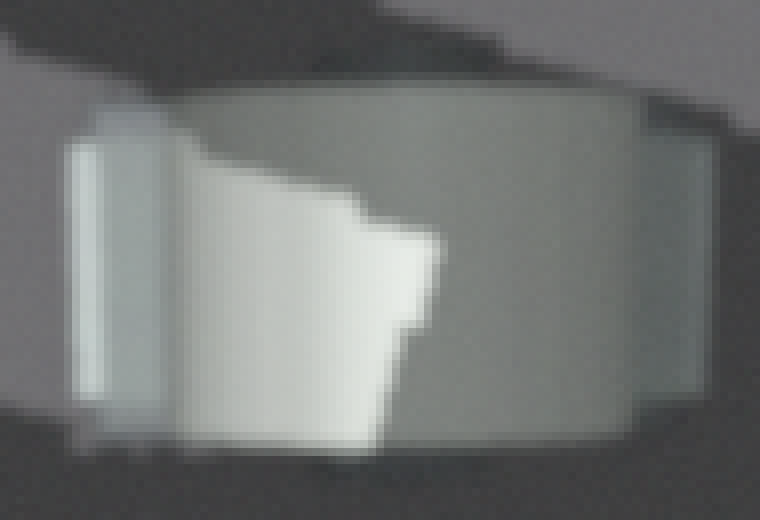

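```bash
cat >> h.py <<'E'
from scipy.optimize import least_squares
def edgefit(m,E,x0,R=None):
    def f(x):
        r=R if R else x[3]
        h=cv2.convexHull(np.array([proj(m,q) for q in cyl(x,r,100-r)],np.float32))
        return [cv2.pointPolygonTest(h,(float(u),float(v)),True) for u,v in E]
    r=least_squares(f,x0,diff_step=1e-4);return r.x,np.round(r.fun,1)
E
python3 - <<'E'
from h import *
m=np.load('w2m.npy',allow_pickle=True)[0]
E=[(266,106),(266,112),(266.1,118),(265.9,136),(324.2,106),(324.3,112),(323.8,118),(323.4,127),(322.5,136)]+[(280,140.5),(290,141),(300,140.6),(310,140),(318,139.3)]+[(318,95.8),(310,95.2),(300,95),(290,95.2),(280,95.5)]
print(edgefit(m,E,[625,135,13.9,30.]))
for r in(24,30,38):print(r,edgefit(m,E,[625,135,13.9],r))
g=cv2.cvtColor(cv2.imread('pics/w2.png'),cv2.COLOR_BGR2GRAY)
for v in(222,232,242): print(v,g[v,205:228].tolist(),g[v,330:355].tolist())
im=cv2.imread('pics/w2.png')[:,:,::-1].copy();B=blue(im)
for v in(235,250,265,280):
    c=np.where(B[v,230:330])[0]+230;print(v,c.min(),c.max())
p=np.array([638.16,58.42]);
for z,dx in((260,0),(205,0)): print(z,proj(m,[*p,z]),proj(m,[*(p+14*np.array([-.24,.97])),z]))
E
```

```text
(array([633.99778138, 137.56590432,  13.56834271,  29.2036215 ]), array([ 0.2,  0.1,  0.1, -0.4, -0. , -0.4, -0.1, -0. ,  0.5, -0.4, -0.6,
       -0.2,  0.1,  0.3, -0.1, -0.2, -0.2, -0.1, -0.1]))
24 (array([634.34621119, 137.58434132,  15.02405661]), array([-4.9, -5.1, -5.2, -6. , -4.6, -4.8, -4.3, -4. , -3.2,  0. , -0.4,
       -0.3, -0.2, -0.4,  0.1,  0. , -0.2, -0.3, -0.7]))
30 (array([633.94485849, 137.55825418,  13.466119  ]), array([ 1. ,  0.9,  0.9,  0.5,  0.6,  0.3,  0.5,  0.6,  1.1, -0.4, -0.6,
       -0.2,  0.1,  0.4, -0.1, -0.2, -0.2, -0.1, -0.1]))
38 (array([630.57853052, 135.18469812,  20.44459967]), array([ 5.2, 11.1, 12.3,  8.5,  2.4,  2.7,  3.7,  4.7,  1.3,  2.9,  1.4,
        0.5, -0.4, -1. ,  1.5,  0.3, -0.9, -1.9, -3. ]))
222 [111, 112, 113, 112, 113, 114, 114, 111, 113, 119, 150, 187, 209, 215, 218, 219, 221, 220, 221, 219, 207, 189, 164] [125, 125, 125, 127, 126, 127, 128, 127, 128, 126, 127, 126, 124, 122, 118, 112, 111, 113, 110, 110, 113, 112, 111, 114, 112]
232 [112, 112, 111, 112, 110, 113, 111, 113, 111, 112, 112, 117, 119, 121, 123, 122, 125, 127, 129, 132, 138, 139, 130] [125, 123, 125, 125, 128, 128, 129, 128, 126, 128, 125, 125, 124, 121, 116, 112, 112, 112, 112, 112, 113, 110, 112, 112, 112]
242 [112, 111, 113, 111, 112, 109, 106, 104, 112, 133, 154, 159, 145, 128, 122, 123, 124, 124, 126, 124, 126, 125, 125] [124, 123, 126, 127, 129, 129, 128, 128, 128, 127, 125, 124, 121, 113, 109, 110, 113, 111, 113, 111, 113, 111, 110, 112, 112]
235 263 297
250 259 301
265 257 303
280 257 303
260 (np.float64(279.8873009095568), np.float64(282.5211407383288)) (np.float64(279.6647343719332), np.float64(256.32558856864205))
205 (np.float64(280.2014722347823), np.float64(239.78939603158673)) (np.float64(280.04435712243134), np.float64(219.81387896735137))
```

Call:
apply_moves --moves '[[[0.038,0.0072,0],0],[[0.038,0.0072,0],0],[[0,0,0.03],0],[[0,0,0.03],0],[[0,0,0.02],0],[[0,0,0],0],[[0,0,0],0],[[0,0,0],0]]'

```text
time: 7.45
ee_pos: [635.9, 135.6, 151.3]
orientation: [0.001, 0.618, 0.786, 0.001]
wrist_force: [0.5, -0.8, -1.7]
width: 22.4
gripper_force: 25.0
```

```bash
python3 - <<'E'
from h import *
m=imaging.camera_model('top')
E=[(231.5,122.4),(248.8,119.6),(255.9,148.3),(237.3,152.6)]
for y in(13.5,):
    h=cv2.convexHull(np.array([proj(m,q) for q in cyl([633.95,137.56,13.5],30,70)],np.float32));print([round(cv2.pointPolygonTest(h,e,True),1) for e in E],h.min((0,1)),h.max((0,1)))
for _ in range(4):
    s=arm.state();print(s['ee_pos'],s['orientation'],s['wrist_force'])
im,m=snap('wrist','w3')
a,_=snap('scene','s3')
cv2.imwrite('pics/w3c.png',np.hstack([cv2.resize(im[60:260,180:380,::-1],(400,400)),cv2.resize(a[230:330,250:350,::-1],(400,400))]))
E
```

```text
[-0.7, 0.1, -0.2, 0.0] [229.90024 119.38415] [255.71626 152.8464 ]
[635.88992095 135.61631984 151.3428227 ] [0.00097955 0.61846444 0.7858117  0.00086473] [ 0.46959432 -0.83242602 -1.66839958]
[635.88992095 135.61631984 151.3428227 ] [0.00097955 0.61846444 0.7858117  0.00086473] [ 0.46959432 -0.83242602 -1.66839958]
[635.88992095 135.61631984 151.3428227 ] [0.00097955 0.61846444 0.7858117  0.00086473] [ 0.46959432 -0.83242602 -1.66839958]
[635.88992095 135.61631984 151.3428227 ] [0.00097955 0.61846444 0.7858117  0.00086473] [ 0.46959432 -0.83242602 -1.66839958]
```

View pics/w3c.png

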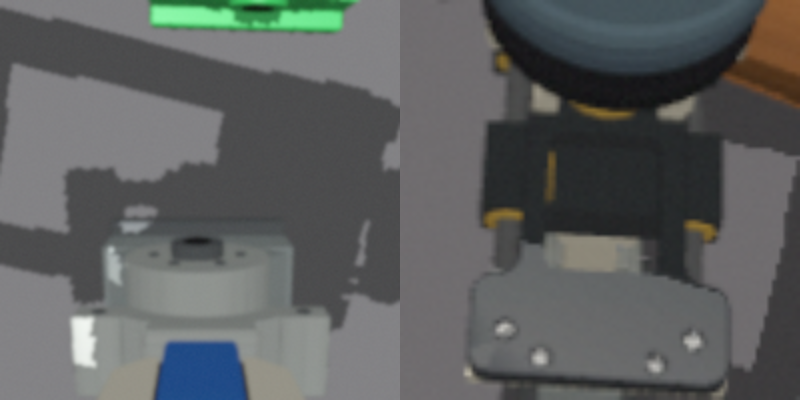

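Call:
apply_moves --moves '[[[0,-0.001,0.01],0],[[0,0,0.01],0],[[0,0,0.005],0],[[0,0,0.002],0],[[0,0,0.002],0],[[0,0,0],0],[[0,0,0],0]]'

```text
time: 8.43
ee_pos: [634.5, 135.3, 120.9]
orientation: [0.0, 0.618, 0.786, 0.0]
wrist_force: [0.9, 0.9, -1.1]
width: 21.5
gripper_force: 25.0
```

Call:
apply_moves --moves '[[[0,0,0.0005],0],[[0,0,0.0005],0],[[0,0,0],0],[[0,0,0],0]]'

```text
time: 8.93
ee_pos: [634.3, 135.3, 119.7]
orientation: [-0.0, 0.618, 0.786, -0.0]
wrist_force: [-0.5, -0.4, -1.8]
width: 22.0
gripper_force: 25.0
```

Call:
apply_moves --moves '[[[0,0,0.0005],0],[[0,0,0.0005],0],[[0,0,0],0],[[0,0,0],0]]'

```text
time: 9.43
ee_pos: [634.4, 135.3, 118.7]
orientation: [0.0, 0.618, 0.786, 0.0]
wrist_force: [0.3, 0.6, -0.9]
width: 21.9
gripper_force: 25.0
```

Call:
apply_moves --moves '[[[0,0,0.0005],0],[[0,0,0],0],[[0,0,0],0]]'

```text
time: 9.8
ee_pos: [634.6, 135.3, 118.4]
orientation: [0.0, 0.618, 0.786, 0.0]
wrist_force: [2.0, 0.6, -0.7]
width: 21.8
gripper_force: 25.0
```

Call:
apply_moves --moves '[[[0,0,0.0004],0],[[0,0,0],0],[[0,0,0],0]]'

```text
time: 10.18
ee_pos: [634.7, 135.3, 118.3]
orientation: [0.0, 0.618, 0.786, 0.0]
wrist_force: [0.9, 0.1, 4.4]
width: 21.9
gripper_force: 25.0
```

Call:
apply_moves --moves '[[[0,0,0.0003],0],[[0,0,0],0],[[0,0,0],0]]'

```text
time: 10.55
ee_pos: [634.7, 135.3, 118.3]
orientation: [0.0, 0.618, 0.786, 0.0]
wrist_force: [-0.1, 0.3, 5.9]
width: 21.7
gripper_force: 25.0
```

Call:
apply_moves --moves '[[[0,0.0005,-0.0003],0],[[0,0.0005,0],0],[[0,0,0],0],[[0,0,0],0]]'

```text
time: 11.05
ee_pos: [634.8, 135.4, 118.3]
orientation: [-0.0, 0.618, 0.786, -0.0]
wrist_force: [-1.3, -0.1, 6.5]
width: 22.1
gripper_force: 25.0
```

Call:
apply_moves --moves '[[[0,-0.0005,0],0],[[0,-0.0005,0],0],[[0,0,0],0],[[0,0,0],0]]'

```text
time: 11.55
ee_pos: [634.7, 135.3, 118.3]
orientation: [0.0, 0.618, 0.786, 0.0]
wrist_force: [0.8, 0.6, 4.4]
width: 22.1
gripper_force: 25.0
```

Call:
apply_moves --moves '[[[0,-0.0005,0],0],[[0,-0.0005,0],0],[[0,0,0],0],[[0,0,0],0]]'

```text
time: 12.05
ee_pos: [634.5, 135.3, 118.3]
orientation: [0.001, 0.618, 0.786, 0.001]
wrist_force: [5.4, 2.2, 4.7]
width: 21.6
gripper_force: 25.0
```

Call:
apply_moves --moves '[[[0,0.0007,0],0],[[0,0.0007,0],0],[[0,0,0],0],[[0,0,0],0]]'

```text
time: 12.55
ee_pos: [634.7, 135.3, 118.3]
orientation: [0.0, 0.618, 0.786, 0.0]
wrist_force: [0.8, 0.6, 8.3]
width: 21.9
gripper_force: 25.0
```

Call:
apply_moves --moves '[[[0,0,0.0003],0],[[0,0,0],0],[[0,0,0],0]]'

```text
time: 12.92
ee_pos: [634.7, 135.3, 118.3]
orientation: [0.0, 0.618, 0.786, 0.0]
wrist_force: [0.4, 0.3, 8.4]
width: 22.2
gripper_force: 25.0
```

Call:
apply_moves --moves '[[[0,0,0],0],[[0,0,0],0],[[0,0,0],0]]'

```text
time: 13.3
ee_pos: [634.7, 135.3, 118.3]
orientation: [0.0, 0.618, 0.786, 0.0]
wrist_force: [0.6, 0.2, 8.0]
width: 22.0
gripper_force: 25.0
```

Call:
apply_moves --moves '[[[0,0,0],0],[[0,0,0],0],[[0,0,0],0]]'

```text
time: 13.68
ee_pos: [634.6, 135.3, 118.3]
orientation: [0.0, 0.618, 0.786, 0.0]
wrist_force: [0.8, 0.5, 8.0]
width: 22.1
gripper_force: 25.0
```

Call:
apply_moves --moves '[[[0,0,-0.0004],0],[[0,0,-0.0003],0],[[0,0,0],0],[[0,0,0],0]]'

```text
time: 14.18
ee_pos: [634.7, 135.3, 118.3]
orientation: [0.0, 0.618, 0.786, -0.0]
wrist_force: [2.4, 0.6, 5.9]
width: 21.6
gripper_force: 25.0
```

Call:
apply_moves --moves '[[[0,0,0],0],[[0,0,0],0],[[0,0,0],0],[[0,0,0],0],[[0,0,0],0]]' --claw 0.2

```text
time: 14.8
ee_pos: [634.6, 135.4, 118.0]
orientation: [-0.0, 0.618, 0.786, -0.0]
wrist_force: [0.1, -0.2, 0.1]
width: 55.7
gripper_force: 0.0
```

Call:
apply_moves --moves '[[[0,0,-0.005],0],[[0,0,-0.01],0],[[0,0,-0.02],0],[[0,0,-0.03],0],[[0,0,-0.03],0],[[-0.03,0,-0.01],0],[[-0.04,0,0],0],[[0,0,0],0],[[0,0,0],0]]'

```text
time: 15.92
ee_pos: [651.1, 67.5, 223.6]
orientation: [-0.0, 0.619, 0.786, 0.0]
wrist_force: [0.6, 0.2, 1.0]
width: 55.7
gripper_force: 0.0
```

```bash
python3 - <<'E'
from h import *
s=arm.state();print(s['time'],s['ee_pos'],s['wrist_force'])
im,m=snap('wrist','w4');a,_=snap('top','t4');b,_=snap('scene','s4')
f=lambda i,x,y,w,h:cv2.resize(i[y:y+h,x:x+w,::-1],(400,300),interpolation=cv2.INTER_CUBIC)
cv2.imwrite('pics/f4.png',np.vstack([np.hstack([f(im,180,40,200,150),f(a,130,90,320,200)]),np.hstack([f(b,250,240,120,90),f(b,50,120,400,240)])]))
print(proj(m,[634,137.5,156]),blob(blue(im),*proj(m,[634,137.5,156])))
for p in([634,137.5],):
    print(fit(lambda x:box(x,22,112,156),[(m,blue(im),(230,50,330,180))],[634,137,13.5],[3,3,5]))
E
```

```text
15.925 [651.05795857  67.54456483 223.58713518] [0.61679841 0.2306311  1.04203684]
(np.float64(279.8834628087518), np.float64(126.30403474362541)) (np.float64(0.8586231194780672), [267, 111, 27, 29, 754], array([280.05570292, 125.46286472]))
(array([633.26684626, 137.47136738,  13.37124218]), np.float64(0.18979180658159844))
```

View pics/f4.png

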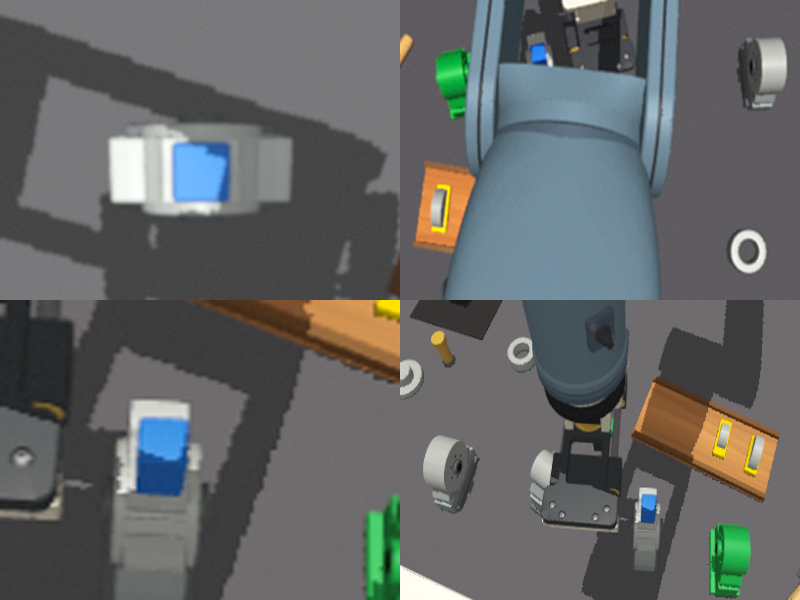

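The final view shows the leaf upright and centred on the hub, at wrist (280,125), fitted within 0.7 mm. The convex leaves and the ring are where they were, and the gripper is clear.

```bash
python3 -c "
from rig import arm
print(arm.hand_in())"
```

```text
the job is handed in; nothing more can be done
None
```

The blue-gripped leaf is seated upright and released on the 30 mm hub at about (634, 137.5) mm: it did not perch high, shifted only about 0.3 mm when nudged ±1 mm, and was pressed at about 8 N for over 0.5 s; I chose that hub first from the camera images, so the leaf was not tried on the other two, and the job is handed in.

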